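# Load the coupon into the flip-bridge ATR clamp with fingertip pushes

### The arm

A 6-joint arm with a two-finger parallel gripper is mounted at the origin on a cart in front of the work surface, level with it; the furniture and walls round the work are solid. World frame = base frame: x ahead of the robot, y to its left, z up, the work surface at z = 0. Lengths are in mm, angles in rad, forces in N, time in s.
With the tool pointing down it reaches from about 275 to 825 mm from the base axis. Payload 4.9 kg.
Tool frame: the origin (TCP) lies at the very end of the fingers, on their centre line; the grasp point (between the pads) lies 19 mm behind it; z points along the fingers, y is the line along which they close (so a half turn about z gives the same grasp; the last joint's range is limited). The gripper opens to 85 mm and grips with 20 to 120 N. Pads are 22 mm wide; open, the fingers measure 114 mm over their backs; the gripper's body (76 mm by 85 mm) begins 54 mm behind the grasp point. The pads swing forward as they close: fully open they stand 13 mm farther back than shut.
Start: joints at [1.114, 0.326, -0.193, 1.052, 0, 1.437], TCP at [174.467, 521.613, 231.281] pointing down, gripper open.
Joint ranges: [-2.65, 2.65], [-0.97, 1.79], [-1.3, 1.35], [-1.93, 2.1], [-1.47, 1.37], [-3.14, 3.14]. Speed limits (rad/s): [2.57, 2.57, 3.14, 3.14, 3.14, 3.14].

### API

Orientations are given as [roll, pitch, yaw] about the fixed x, y, z axes, in that order (R = Rz(yaw) Ry(pitch) Rx(roll)).
In Python, from bench import bot, solve_ik, imaging gives the robot as it stands. Calls block until the motion is done:
- bot.move_ptp(position, orientation): joint-space move of the TCP to a pose.
- bot.movel(position, rot=None, max_speed=150, threshold=None): straight line of the TCP; rot=None keeps the orientation; max_speed is the mean speed in mm/s. With threshold (N) it stops when the force on the tool has changed by that much, and returns True; else False.
- bot.move_j(angles): joint-space move.
- bot.grip(opening, effort=None): opening from 0.0 (shut) to 1.0 (fully open); effort is the grip in N (None keeps the last); returns when the fingers have stopped.
- bot.dwell(seconds).
- solve_ik(position, orientation): joint angles nearest the present ones, or None.
- bot.get_state(): the state.
- imaging.capture(name): name is "side" or "top" or "wrist"; returns the picture (384x512x3 uint8, blue, green, red); there is no depth.
- imaging.camera_model(name): a dict with "K" (3x3 intrinsics, pixels), "position" and "rotation" of the camera in the world. Camera axes: x right, y up, looking along -z (the intrinsics and any distortion apply to the point x, -y, -z); pixel columns grow to the right and rows downward; lengths in mm; the calibration is good to about 2 mm. The wrist camera is an equidistant fisheye: a pixel r from the principal point sees the ray r / f radians off the axis. A picture is of the moment at which its call begins: read the wrist's pose just before it. camera_model takes no time and is no camera call; for the wrist camera it gives the pose at the moment of the call.
A pose or a line that the arm cannot do raises bot.IKError and nothing moves.
- bot.sign_off(): hands the job in; it is judged then, once.
The state is a dict: "t": time; "qpos": joint angles; "joint_velocities": joint speeds; "effort": joint torques, N m; "tcp_pos": TCP position; "orientation": TCP orientation; "contact_force": force on the tool from outside, world axes, zero at the start; "wrist_torque": the same for the moment, N m; "opening": opening from 0.0 (shut) to 1.0 (fully open); "gripper_force": force on a finger pad.
Only numpy, scipy, OpenCV 4.12 (cv2) and the standard library are available. Lean on these libraries where they do the work, as an engineer would, in place of code of your own. Each camera call takes 0.05 s, during which the arm holds its last target. There are 200 camera calls.

### The job

Load the white polymer coupon into the small infrared sampling clamp on the bench, using pushes of the fingertips only; do not pick anything up. First push the top of the coupon, which stands on its long edge in front of the crystal, so that it tips over away from you and lies flat on the crystal, with the crystal under its middle. Then push the open bridge over from behind so that it flips down and its anvil rests on the coupon, and last push the leaning hook fully upright so that its nose stands over the end of the bridge; leave the things round about where they are.

Things in the scene. Friction and masses are not known exactly. Their poses are not given: they have to be found in the camera images.
- atr_base: The fixed sampling clamp: grey housing with a flat black top, 90 mm (its x) by 160 mm (its y), top 36 mm above the bench. Origin: centre of its underside. Its x points away from the robot, its y to the left (turned with its yaw, up to 0.3 rad). Two hinge cheeks stand at y = +62 mm, up to 77 mm high, 46 mm over their outsides along x; the hook is at its right end.
- crystal (a point): The crystal: a small dot in the middle of a round steel plate (66 mm) set flush in the clamp's top, at (0, 0, 36 mm) of the clamp.
- coupon: White polymer plate, 50 mm wide (its y), 40 mm high (its z), 12 mm thick (its x), 20 to 45 g. It starts standing on a 50 mm edge on the clamp's top, about 26 mm on the robot's side of the crystal, a broad face to the robot. Origin: middle of the edge it stands on; x away from the robot, z up. Tipped over 17 degrees by a push near the top, it falls away and lies flat, its middle near the crystal.
- coupon_mid (a point): Middle of the coupon, 20 mm above its origin along its z.
- coupon_face (a point): Middle of the coupon's clean face, the one that looks at the crystal at the start and must lie on it at the end (6 mm from coupon_mid along its x).
- bridge (a joint): Angle (rad) of the clamp bridge. 0: level, its anvil on the 12 mm coupon (-0.08 with nothing under it); grows as it opens; 1.57: upright; 1.95 to 2.1 at the start, leaning back to the left (stop at 2.1). Damped hinge: pushed over past upright, towards the crystal, it sinks down by itself within about 3 s; within 0.15 of upright it may stay where it is left. The push takes less than 3 N.
- bridge_end (a point): Free end of the bridge, on the centreline of the bar, 128 mm from its hinge.
- hook (a joint): Angle (rad) of the steel retaining hook. 0: fully upright, against its stop, nose over the end of the closed bridge; grows as it leans outward, to the right, away from the clamp; 0.3 to 0.6 at the start (stop at 0.65). Stiff hinge: it stays where it is left. Pushing its top inward takes about 1 to 2 N.
- hook_top (a point): Middle of the top of the hook's strip, 60 mm from its pivot.
- tweezers: Bystander: steel tweezers lying on the bench in front of the clamp, 124 mm long, 10 mm high. Origin: centre of the underside.
- vial_white_cap: Bystander: sample vial with a white cap behind the clamp, 26 mm across, 50 mm high. Origin: centre of the underside.
- vial_blue_cap: Bystander: sample vial with a blue cap behind the clamp, 26 mm across, 50 mm high. Origin: centre of the underside.
- spare_plate: Bystander: spare round steel crystal plate behind the clamp, 69 mm across, 12 mm high. Origin: centre of the underside.
- drying_pot: Bystander: white pot with a blue lid behind and to the right of the clamp, 57 mm across, 69 mm high. Origin: centre of the underside.
- mouse: Bystander: black computer mouse on a pale mat at the right, 112 by 58 mm, 37 mm high. Origin: centre of the underside.
- bridge_hinge (a point): Axis of the bridge's hinge, along the clamp's x, at (0, +62, 66) mm of the clamp. The bridge is an aluminium bar 24 mm wide and 16 mm thick, centred on the line from here to bridge_end. 62 mm along it a black knurled pressure screw, 29 mm across, stands 30 mm off that line on the outer side (top when closed, left when open); the anvil is opposite it.
- hook_pivot (a point): Pivot of the hook, its axis along the clamp's x, at (0, -88, 24) mm of the clamp. The hook is a flat strip, 16 mm wide and 6 mm thick, from here to hook_top, with a nose at the top pointing inward, which ends 26 mm from the strip's middle; its outer side is flat.
Things that resemble listed ones, but are neither listed nor needed, are in the scene too. Of the things that look like the coupon, the smaller one is meant.

How it is judged (in metres and radians):
On the way, in this order (a step that is already met when the one before it is completed fails the run):
1. the coupon lies flat, clean face down, with the crystal under its middle (z of coupon_face in the frame of atr_base below 0.039 m and angle between coupon's own x axis and vertical above 3.04 rad and horizontal distance between coupon_mid and crystal below 0.012 m), for 0.2 s.
2. the bridge is down, its anvil resting on the coupon (value of joint bridge between -0.04 and 0.04 rad), for 0.2 s.
3. the hook stands upright over the end of the bridge (value of joint hook below 0.06 rad), for 0.2 s.
At the end, for the whole second after the job is handed in: The coupon lies flat on the clamp's top, clean face down (within 0.1 rad), its middle within 12 mm of the crystal, at rest; the bridge is down on it (joint within 0.04 rad of 0), and the hook is upright (joint below 0.06 rad) (all of step 1 and all of step 2 and value of joint hook below 0.06 rad and linear speed of coupon below 0.01 m/s); the robot touches nothing.
It fails at once if the coupon was lifted off the clamp (height (world z) of coupon_mid above 0.064 m or (angle between coupon's own x axis and vertical above 2.9 rad and height (world z) of coupon_mid above 0.052 m)).
It fails at once if the coupon was knocked off the clamp (height (world z) of coupon_mid below 0.034 m).
It fails at once if a bystander was moved by more than 20 mm (distance of any of tweezers, vial_white_cap, vial_blue_cap, spare_plate, drying_pot, mouse from where it was at the start of the episode above 0.02 m).
It also fails if it takes over 61 s, if anything falls off the work surface, if the arm or the gripper's body presses on something with over 40 N, if the wrist force passes 120 N, or if a joint passes its speed limit or range.

## Working session

There is one attempt and no reset: what is moved stays moved. The work goes in short steps, each a Python script; the robot and the scene stay as the last script left them, time stands still between calls to the robot, and variables do not carry over. Pictures are saved under pics/ and viewed, at most 10 in all, crops included, and the job is handed in when it is done.

```bash
mkdir -p pics; ls; python3 - <<'E'
from bench import bot, imaging
import cv2
print(bot.get_state()['t'])
for n in("side","top"):
    im=imaging.capture(n); cv2.imwrite(f"pics/{n}0.png",im)
    m=imaging.camera_model(n); print(n,m)
a=cv2.imread("pics/side0.png");b=cv2.imread("pics/top0.png")
cv2.imwrite("pics/s0.png",cv2.resize(a,(800,600)));cv2.imwrite("pics/t0.png",cv2.resize(b,(800,600)))
E
```

```text
pics
0.0
side {'K': array([[448.1982611 ,   0.        , 253.35987991],
       [  0.        , 448.1982611 , 184.23337713],
       [  0.        ,   0.        ,   1.        ]]), 'position': array([ 298.44600281, -479.33445971,  595.68523315]), 'rotation': array([ 0.92612131, -0.01220458, -0.36481584])}
top {'K': array([[448.7851076 ,   0.        , 260.83035739],
       [  0.        , 448.7851076 , 193.45810489],
       [  0.        ,   0.        ,   1.        ]]), 'position': array([499.54558827, 167.24799156, 945.81818277]), 'rotation': array([ 0.06036056,  0.01758583, -1.58838466])}
```

View pics/s0.png

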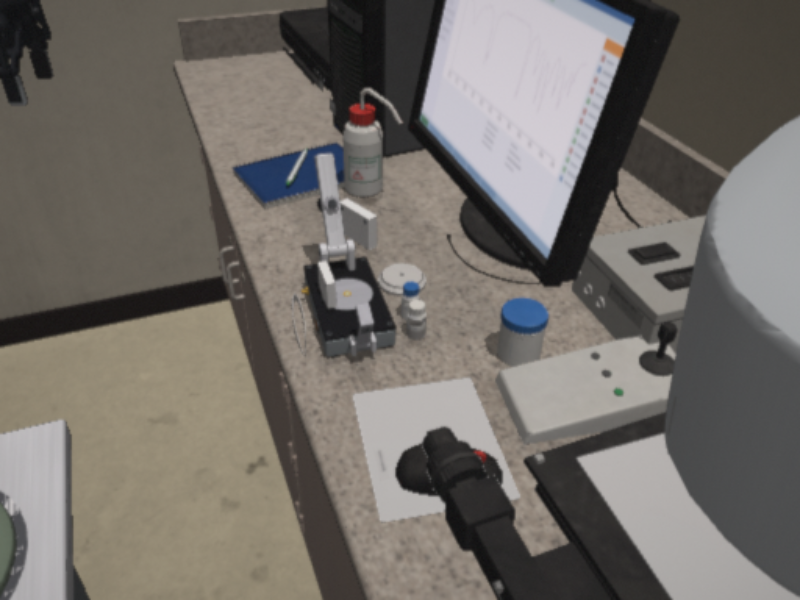

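View pics/t0.png

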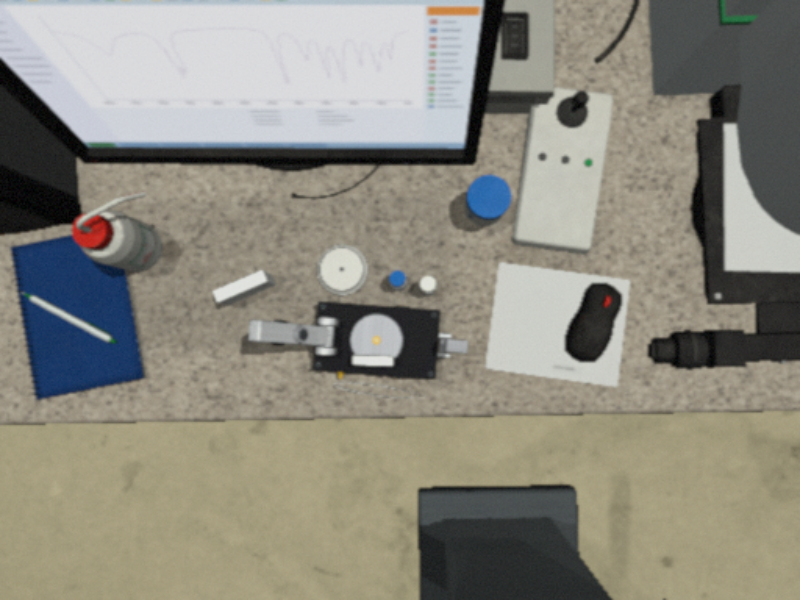

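```bash
cat > h.py <<'E'
import numpy as np, cv2
from scipy.spatial.transform import Rotation as Ro
from scipy.optimize import least_squares
def rm(m): return Ro.from_euler('xyz',m['rotation']).as_matrix()
def ray(m,uv,fish=False):
    K=m['K'];d=np.array([(uv[0]-K[0,2])/K[0,0],(uv[1]-K[1,2])/K[1,1]])
    if fish:
        r=np.hypot(*d); d3=np.r_[d*np.sinc(r/np.pi),np.cos(r)]
    else: d3=np.r_[d,1]
    return rm(m)@(d3*[1,-1,-1])
def atz(m,uv,z,fish=False):
    d=ray(m,uv,fish);p=np.array(m['position']);return p+d*(z-p[2])/d[2]
def tri(*obs): # (m,uv,fish)
    A=np.zeros((3,3));b=np.zeros(3)
    for m,uv,f in obs:
        d=ray(m,uv,f);d/=np.linalg.norm(d);P=np.eye(3)-np.outer(d,d);A+=P;b+=P@np.array(m['position'])
    x=np.linalg.solve(A,b);return x
def proj(m,p,fish=False):
    v=(rm(m).T@(np.asarray(p,float)-m['position']))*[1,-1,-1]
    if fish:
        r=np.hypot(v[0],v[1]);s=np.arctan2(r,v[2])/max(r,1e-9);d=v[:2]*s
    else: d=v[:2]/v[2]
    K=m['K'];return np.array([d[0]*K[0,0]+K[0,2],d[1]*K[1,1]+K[1,2]])
E
python3 - <<'E'
from h import *
from bench import bot, imaging, solve_ik
T=imaging.camera_model("top");S=imaging.camera_model("side")
s=.64
print(atz(T,(376*s,340*s),36),atz(S,(347*s,294*s),36),tri((T,(376*s,340*s),0),(S,(347*s,294*s),0)))
W=imaging.camera_model("wrist");print(W,bot.get_state()['tcp_pos'],bot.get_state()['orientation'])
a=cv2.imread("pics/side0.png");b=cv2.imread("pics/top0.png")
c1=cv2.resize(a[85:235,175:285],None,fx=4,fy=4,interpolation=2); c2=cv2.resize(b[180:250,150:310],None,fx=5,fy=5,interpolation=2)
cv2.imwrite("pics/c1.png",c1);cv2.imwrite("pics/c2.png",c2)
E
```

```text
[506.57312425 224.05324844  36.        ] [505.34016744 223.1137385   36.        ] [506.14709054 224.24853863  34.98604539]
{'K': array([[297.31863964,   0.        , 255.49997624],
       [  0.        , 297.31863964, 197.34823505],
       [  0.        ,   0.        ,   1.        ]]), 'position': array([105.67102149, 544.64646776, 373.82557357]), 'rotation': array([-2.85915541e-01,  8.83233087e-04,  1.24824921e+00])} [174.21108586 521.13582055 230.57618612] [-3.14005654e+00 -2.10248546e-04  2.81883384e+00]
```

```bash
python3 - <<'E'
from h import *
from bench import bot, imaging, solve_ik
import pickle
pi=np.pi
D=[]
for i,p in enumerate([((520,260,280),(pi,0,pi)),((440,110,280),(pi,0,pi))]):
    try: bot.move_ptp(*p)
    except bot.IKError as e: print(i,'ik',e); continue
    bot.dwell(.2)
    m=imaging.camera_model("wrist");im=imaging.capture("wrist");D.append(m)
    cv2.imwrite(f"pics/w{i}.png",im);print(m['position'],m['rotation'],proj(m,(506,224,36),1),bot.get_state()['t'])
    cv2.imwrite(f"pics/w{i}b.png",cv2.resize(im,(800,600),interpolation=2))
pickle.dump(D,open("w.pkl","wb"))
E
```

```text
[447.11861719 261.36730269 423.20014698] [-2.86112209e-01 -3.33031495e-04  1.57258015e+00] [226.95407979 157.22572923] 1.95
[368.46649763 111.49174133 423.11252807] [-2.86437192e-01 -5.19334506e-04  1.57272222e+00] [334.67851546 213.42370245] 2.9167
```

View pics/w0b.png

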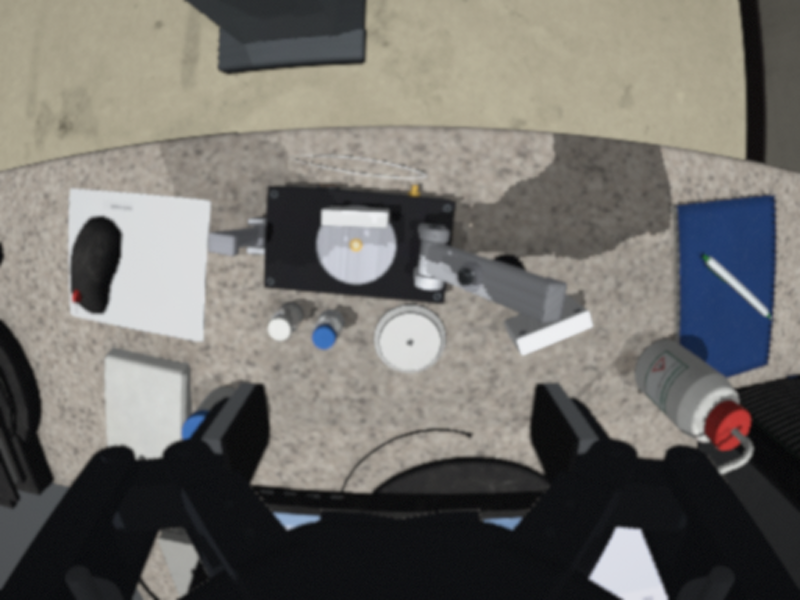

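View pics/w1b.png

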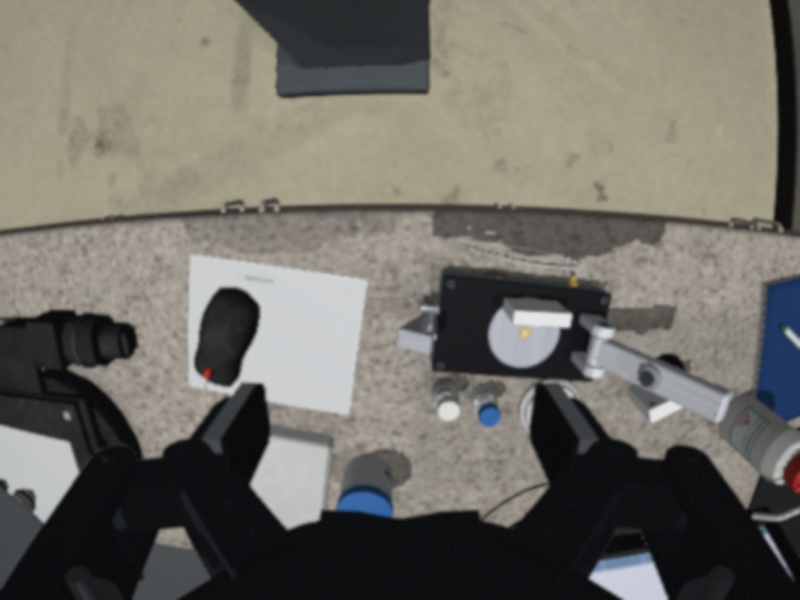

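View pics/c2.png

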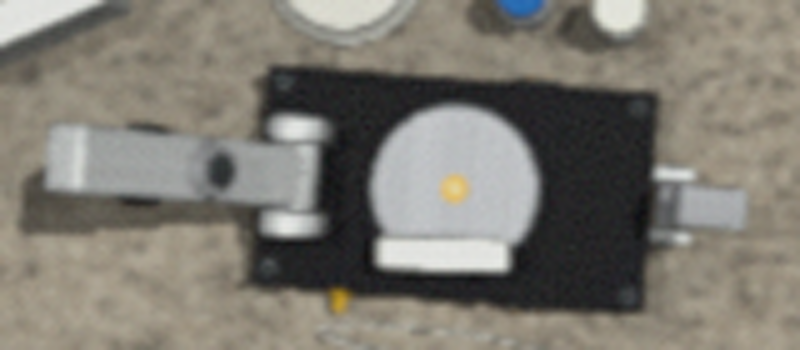

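View pics/c1.png

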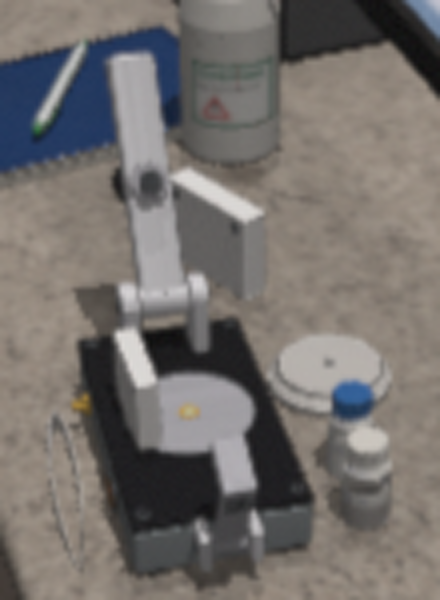

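```bash
python3 - <<'E'
from h import *
import pickle
from bench import imaging
T=imaging.camera_model("top");S=imaging.camera_model("side");W0,W1=pickle.load(open("w.pkl","rb"))
c2=lambda x,y:(T,(150+(x+.5)/5-.5,180+(y+.5)/5-.5),0)
c1=lambda x,y:(S,(175+(x+.5)/4-.5,85+(y+.5)/4-.5),0)
w=lambda m,x,y:(m,((x+.5)*.64-.5,(y+.5)*.64-.5),1)
w0=lambda x,y:w(W0,x,y)
w1=lambda x,y:w(W1,x,y)
def rep(n,*o):
    p=tri(*o);print(n,p.round(1),'res px',[round(float(np.hypot(*(proj(m,p,f)-uv))),1) for m,uv,f in o]);return p
cr=rep('crystal',c2(455,189),c1(189,411),w0(356,244),w1(525,333))
BL=rep('backleft',c2(272,68),w0(443,303),w1(603,380))
FL=rep('frontleft',c2(248,287),w0(455,201),w1(609,291))
FR=rep('frontright',c2(641,310),w0(268,187),w1(443,268))
BR=rep('backright',c2(655,94),w0(265,288),w1(433,370))
print('sizes',[np.linalg.norm(a-b).round(1) for a,b in((BL,FL),(FR,BR),(BL,BR),(FL,FR))],'centre',((BL+FL+FR+BR)/4).round(1))
for a,b in((FL,BL),(FR,BR)): print('yaw',np.arctan2(b[1]-a[1],b[0]-a[0]))
for a,b in((BR,BL),(FR,FL)): print('yaw',np.arctan2(-(b[0]-a[0]),b[1]-a[1]))
# coupon top front(robot)edge and far edge from views
P={}
for n,o in dict(bl=(c2(376,236),w0(389,226),w1(571,326)),br=(c2(512,242),w0(322,224),w1(513,323)),fr=(c2(510,273),w0(322,209)),fl=(c2(374,267),w0(388,212))).items(): P[n]=rep('coupon '+n,*o)
print('coupon yaw',[np.arctan2(-(P[a][0]-P[b][0]),P[a][1]-P[b][1]).round(3) for a,b in(('bl','br'),('fl','fr'))])
E_=rep('bridge end',c2(67,160),c1(132,57))
H=rep('hook top outer',c2(745,209),w0(210,243),w1(401,341))
E
```

```text
crystal [505.5 224.9  36.4] res px [0.8, 0.1, 0.9, 0.5]
backleft [551.8 299.2  51.9] res px [2.9, 1.1, 4.3]
frontleft [468.1 309.6  26.4] res px [0.3, 0.6, 0.4]
frontright [453.3 148.7  20.8] res px [1.5, 2.0, 3.0]
backright [543.5 142.2  31.3] res px [0.4, 0.5, 0.7]
sizes [np.float64(88.1), np.float64(91.0), np.float64(158.6), np.float64(161.7)] centre [504.2 224.9  32.6]
yaw -0.12321979106408619
yaw -0.0710971732090676
yaw -0.05298369650042866
yaw -0.09167578108804877
coupon bl [486.9 253.8  72.7] res px [1.2, 1.4, 0.9]
coupon br [484.2 202.1  72.5] res px [1.4, 0.9, 1.4]
coupon fr [472.9 201.2  61.3] res px [0.3, 0.4]
coupon fl [475.9 253.5  67.1] res px [0.6, 1.0]
coupon yaw [np.float64(-0.052), np.float64(-0.057)]
bridge end [518.3 348.8 176.1] res px [0.1, 0.0]
hook top outer [496.1 111.6  78.7] res px [1.0, 1.1, 1.3]
```

```bash
cat > c.py <<'E'
from h import *
from bench import bot, imaging
YAW=-.083; C=np.array([505.5,224.9])
cx=np.array([np.cos(YAW),np.sin(YAW)]); cy=np.array([-cx[1],cx[0]])
def cl(x,y,z): return (*(C+x*cx+y*cy),z)
RX=(np.pi,0,np.pi+YAW)       # tool y along clamp y
def st(): s=bot.get_state();print('t',round(s['t'],2),s['tcp_pos'].round(1) if hasattr(s['tcp_pos'],'round') else s['tcp_pos'],'F',np.round(s['contact_force'],2),'op',round(s['opening'],2))
E
python3 - <<'E'
from c import *
bot.grip(0); st()
bot.move_ptp(cl(-65,.6,140),RX)
bot.movel(cl(-60,.6,70)); st()
bot.movel(cl(-23,.6,70),max_speed=30); st()
bot.movel(cl(-55,.6,75),max_speed=80)
bot.dwell(.3)
bot.movel(cl(-65,.6,200)); st()
a=imaging.capture("side");b=imaging.capture("top")
c1=cv2.resize(a[85:235,175:285],None,fx=4,fy=4,interpolation=2);c2=cv2.resize(b[180:250,150:310],(440,193),interpolation=2)
cv2.imwrite("pics/d1.png",c1);cv2.imwrite("pics/d.png",np.hstack([c1[250:],cv2.copyMakeBorder(c2[:,200:],0,350-193,0,0,0)]))
cv2.imwrite("pics/top1.png",b);cv2.imwrite("pics/side1.png",a)
E
```

```text
t 3.68 [440. 110. 280.] F [-0.35 -0.3  -0.39] op 0.0
t 5.07 [446.8 230.2  71.1] F [-0.97  0.17  0.37] op -0.0
t 6.45 [482.4 227.4  70. ] F [0.26 0.23 0.34] op 0.01
t 8.29 [440.3 230.7 199.2] F [ 0.18  0.63 -1.  ] op -0.0
```

View pics/d1.png

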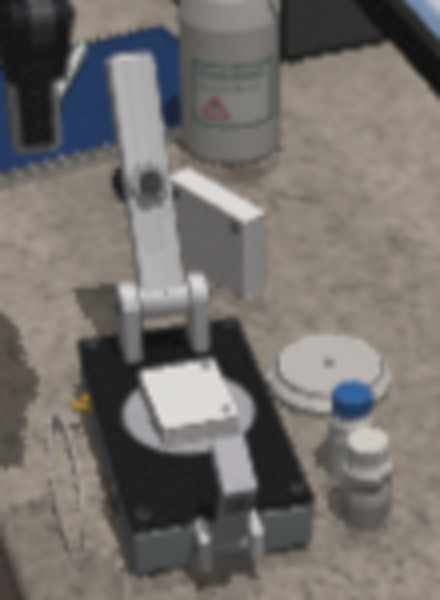

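```bash
python3 - <<'E'
from c import *
S=imaging.camera_model("side");T=imaging.camera_model("top")
P=[atz(S,(175+(x+.5)/4-.5,85+(y+.5)/4-.5),48) for x,y in((141,370),(212,360),(240,407),(165,433))]
d=(np.mean(P,0)[:2]-C);print(np.round(P,1),'offset clamp',d@cx,d@cy)
b=cv2.imread("pics/top1.png");m=(b.min(2)>205).astype(np.uint8)
n,_,s,c=cv2.connectedComponentsWithStats(m)
for i in range(1,n):
    p=atz(T,c[i],48)[:2]-C
    if s[i,4]>100 and np.hypot(*p)<60: print(s[i],p@cx,p@cy)
E
```

```text
[[488.6 252.6  48. ]
 [526.  248.5  48. ]
 [526.5 205.1  48. ]
 [484.7 197.6  48. ]] offset clamp 0.8494737873595254 1.0988430410389625
[227 203  26  24 486] 3.0045569118854365 2.042977959554882
```

```bash
python3 - <<'E'
from c import *
from bench import solve_ik
for k in(.5,1.5,-.5):
    R=(np.pi,0,k*np.pi+YAW);print(k,[None if (q:=solve_ik(p,R)) is None else np.round(q,2) for p in(cl(0,160,260),cl(0,42,158),cl(0,-150,60),cl(0,-100,60))])
R=(np.pi,0,.5*np.pi+YAW)
bot.movel(cl(-65,.6,270))
bot.move_ptp(cl(0,162,270),R)
bot.movel(cl(0,162,158)); st()
print(bot.movel(cl(0,42,158),max_speed=60,threshold=15)); st()
bot.movel(cl(0,75,200));bot.movel(cl(0,100,270))
bot.dwell(2); st()
a=imaging.capture("side");cv2.imwrite("pics/side2.png",a)
cv2.imwrite("pics/e1.png",cv2.resize(a[85:235,175:285],None,fx=4,fy=4,interpolation=2))
E
```

```text
0.5 [array([0.52, 0.49, 0.14, 1.21, 0.  , 2.18]), array([ 0.35,  0.43, -0.24,  0.91,  0.  ,  2.01]), array([ 0.  ,  0.42, -0.55,  0.6 ,  0.  ,  1.66]), array([ 0.1 ,  0.44, -0.51,  0.61,  0.  ,  1.76])]
1.5 [array([ 0.52,  0.49,  0.14,  1.21,  0.  , -0.96]), array([ 0.35,  0.43, -0.24,  0.91,  0.  , -1.13]), array([ 0.  ,  0.42, -0.55,  0.6 ,  0.  , -1.48]), array([ 0.1 ,  0.44, -0.51,  0.61,  0.  , -1.39])]
-0.5 [array([ 0.52,  0.49,  0.14,  1.21,  0.  , -0.96]), array([ 0.35,  0.43, -0.24,  0.91,  0.  , -1.13]), array([ 0.  ,  0.42, -0.55,  0.6 ,  0.  , -1.48]), array([ 0.1 ,  0.44, -0.51,  0.61,  0.  , -1.39])]
t 11.46 [519.6 386.7 159.1] F [0.12 0.51 0.94] op 0.0
False
t 13.61 [509. 267. 158.] F [-0.19 -0.47 -0.15] op 0.0
t 16.76 [513.8 324.5 270. ] F [-0.14  0.16 -0.12] op -0.0
```

View pics/e1.png

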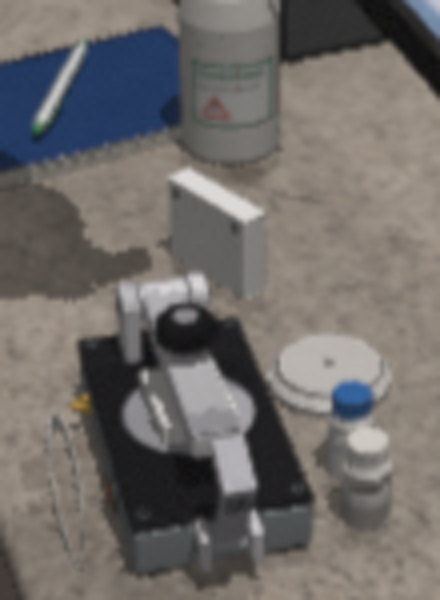

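```bash
python3 - <<'E'
from c import *
S=imaging.camera_model("side");o=lambda p:((proj(S,p)-[175,85])*4).round(0)
for a in(0,.1,.2,.4): 
  f=lambda s,o_:(62-s*np.cos(a)+o_*np.sin(a),66+s*np.sin(a)+o_*np.cos(a))
  print(a,'end',o(cl(0,*f(128,8))),'screw',o(cl(0,*f(62,30))))
bot.dwell(1)
x=imaging.capture("side");cv2.imwrite("pics/side3.png",x);print(np.abs(x[85:235,175:285].astype(int)-cv2.imread("pics/side2.png")[85:235,175:285]).max())
cv2.imwrite("pics/f1.png",cv2.resize(x[85:235,175:285],None,fx=4,fy=4,interpolation=2))
E
```

```text
0 end [216. 428.] screw [184. 314.]
0.1 end [215. 405.] screw [182. 300.]
0.2 end [213. 380.] screw [180. 286.]
0.4 end [208. 327.] screw [175. 259.]
9
```

```bash
python3 - <<'E'
from c import *
R=(np.pi,0,.5*np.pi+YAW)
bot.move_ptp(cl(0,-150,200),R)
bot.movel(cl(0,-150,62)); bot.dwell(.2); st()
print(bot.movel(cl(0,-90,62),max_speed=30,threshold=10)); st(); p=np.array(bot.get_state()['tcp_pos'])[:2]-C; print('clamp y',p@cy)
bot.dwell(.3); st()
bot.movel(cl(0,-150,62),max_speed=80); bot.movel(cl(-20,-170,250)); bot.dwell(.3); st()
x=imaging.capture("side");cv2.imwrite("pics/side4.png",x)
cv2.imwrite("pics/g1.png",cv2.resize(x[85:235,175:285],None,fx=4,fy=4,interpolation=2))
E
```

```text
t 20.14 [493.8  75.4  62.8] F [ 0.57 -0.26  0.73] op 0.0
True
t 21.6 [496.8 122.2  61.8] F [ 0.52 -1.35  1.58] op 0.0
clamp y -103.09653648430586
t 21.9 [496.3 122.2  61.4] F [ 0.68 -0.03  0.54] op -0.0
t 24.35 [471.3  57.2 249.6] F [-0.04  0.29 -0.02] op -0.0
```

View pics/g1.png

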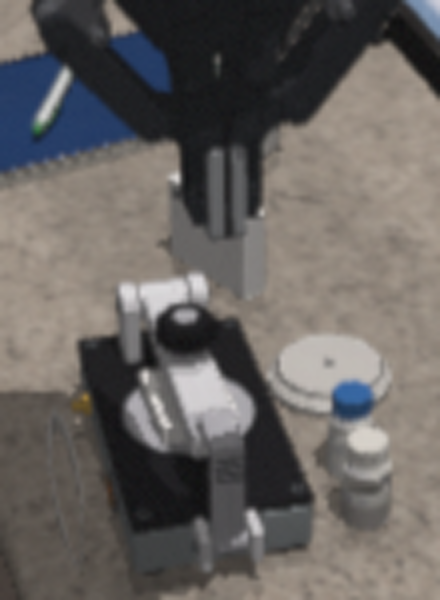

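```bash
python3 - <<'E'
from c import *
bot.movel(cl(0,-150,62)); bot.dwell(.2)
print(bot.movel(cl(0,-92,62),max_speed=25,threshold=18)); st(); p=np.array(bot.get_state()['tcp_pos'])[:2]-C; print('clamp y',p@cy)
bot.movel(cl(0,-150,62),max_speed=80); bot.movel(cl(-20,-170,250)); bot.dwell(.5); st()
x=imaging.capture("side")
S=imaging.camera_model("side")
print('diff',np.abs(x[175:235,175:285].astype(int)-cv2.imread("pics/side4.png")[175:235,175:285]).max())
o=lambda p:((proj(S,p)-[175,85])*4).round(0)
for a in(0,.1,.2): print(a,o(cl(0,-88-60*np.sin(a),24+60*np.cos(a))))
bot.sign_off()
E
```

```text
True
t 27.84 [496.8 122.   61.9] F [-0.02 -3.49  1.45] op -0.0
clamp y -103.3106553210297
t 30.5 [471.5  57.1 249.9] F [0.21 0.01 0.82] op -0.0
diff 48
0 [227. 440.]
0.1 [231. 448.]
0.2 [234. 457.]
the job is handed in; nothing more can be done
```

The coupon lies flat on the crystal, its middle measured about 1–4 mm from it. The bridge is down on it and the hook is upright against its stop, as judged from camera images and contact forces. I handed the job in at about 30.5 s; no pass or fail result came back.

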